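Find the vial well and hold the block well-up

TASK

Draw the sliding vise jaw wide open by its red handle and lift the heating block out. Both ends of the block look alike, so feel for the deep blind well by sliding the ends onto the gauge rod until one goes in deep, then turn the block so that the well opens straight up and finish holding it still in the gripper about 15 cm above the bench, ready for a vial; do not let go. Leave the jaw open, the spare block on its cork pad and the other lab things where they are.

Things in the scene. Friction and masses are not known exactly. Their poses are not given: they have to be found in the camera images.
- block_a: one of two look-alike aluminium blocks, 36 (x) x 50 (y) x 40 mm (z), 0.17 kg; origin at the centre of its underside. Own +y and -y ends each have a centred 18 mm bore: one a blind well 30 mm deep, the other a 4 mm recess; which is not told (feel with the gauge). At the start one block, either one, is in the vise, the spare on the pad, both z up, y along world y
- block_b: one of two look-alike aluminium blocks, 36 (x) x 50 (y) x 40 mm (z), 0.17 kg; origin at the centre of its underside. Own +y and -y ends each have a centred 18 mm bore: one a blind well 30 mm deep, the other a 4 mm recess; which is not told (feel with the gauge). At the start one block, either one, is in the vise, the spare on the pad, both z up, y along world y
- pad: cork pad 85 x 85 x 30 mm, fixed, carries the spare block; origin at the centre of its underside
- vise: small blue vise, fixed, its y is world y; origin on the bench under the middle of the clamped block. Bed 56 mm wide (x), top 30 mm above the bench, from y -60 to +130 mm; a foot plate 100 x 50 x 10 mm centred at y +35. Fixed jaw 44 mm wide at y -25.5 to -49.5 mm, top 68 mm high
- vise_bed (a point): point on the top of the vise bed, under the middle of the clamped block, 30 mm above the bench
- jaw (a joint): steel sliding jaw on the vise's +y side: metres moved towards world +y, 0 to 0.045 (0 to 0.004 at the start: closed on the block). Stays where left; about 4 N friction. 44 mm wide, face at vise y +25.5 mm when at 0; its lip reaches 8 mm over the block and holds it down until opened more than that: draw it 30 mm or more. Lip top 80 mm above the bench
- jaw_handle (a point): on the sliding jaw's red upright handle, a square bar 16 x 16 mm, 45 to 125 mm above the bench (clear of the lip above 80 mm); this point is on its axis, 112 mm above the bench, 66 mm to the +y side of the vise's origin when the jaw is at 0
- gauge: depth gauge, fixed: grey foot 70 x 70 x 12 mm, 16 mm post, green 22 mm clamp cube (top 103 mm above the bench), level steel rod 10 mm thick along the gauge's own y, axis 92 mm above the bench, ends 55 mm from the post's axis on both sides. Origin under the post on the bench; yaw up to 0.35 rad either way
- rod_tip_left (a point): end of the gauge rod on the gauge's own +y side, on its axis, 92 mm above the bench
- rod_tip_right (a point): end of the gauge rod on the gauge's own -y side, on its axis, 92 mm above the bench
- reagent_bottle: brown glass bottle 72 mm wide, 150 mm tall, loose; origin at the centre of its underside
- beaker: glass beaker 76 mm wide, 90 mm tall, loose; origin at the centre of its underside
- wash_jar: white jar with a blue cap, 64 mm wide, 90 mm tall, loose; origin at the centre of its underside
- screwdriver: screwdriver lying along its own x, loose; origin under its middle on the bench. The bench in front of the vise and the gauge (0.40 to 0.48 m ahead of the robot, 0.2 m to either side) is always clear
Mind the look-alikes: they are no part of the job. There is more than one size of the vise; the job needs the largest.

How it is judged:
By the outcome, as a careful person would: the job done as asked, in the order asked, and still so for the second after the job is handed in, while the arm keeps its last pose, push and grip.
It also fails if it takes over 64 s, if anything falls off the work surface, if the arm or the gripper's body presses on something with over 40 N, if the wrist force passes 120 N, or if a joint passes its speed limit or range.

ROBOT

A 7-joint arm with a two-finger parallel gripper is mounted at the origin on the work surface. World frame = base frame: x ahead of the robot, y to its left, z up, the work surface at z = 0. Lengths are in m, angles in rad, forces in N, time in s.
With the tool pointing down it reaches from about 0.4 to 0.875 m from the base axis. Payload 6.5 kg.
Tool frame: the origin (TCP) lies midway between the tips of the shut fingers; the grasp point (between the pads) lies 19 mm behind it (env.grip_depth is the distance from the TCP to the grasp point, in m); z points along the fingers, y is the direction in which the jaws open and shut (so a half turn about z gives the same grasp; the last joint's range is limited). The gripper opens to 85 mm and grips with 20 to 120 N. Pads are 22 mm wide; open, the fingers measure 114 mm over their backs; the gripper's body (76 mm by 85 mm) begins 54 mm behind the grasp point. The pads swing forward as they close: fully open they stand 13 mm farther back than shut.
Start: joints at [-1.181, 0.536, -0.004, 1.538, 0.003, 1.067, -0.071], TCP at [0.286, 0.584, 0.231] pointing down, gripper open.
Joint ranges: [-2.7, 2.7], [-0.37, 2.16], [-1.27, 1.26], [0.24, 2.4], [-1.31, 4.45], [0.19, 1.91], [-2.76, 2.76]. Speed limits (rad/s): [2.39, 2.39, 3.14, 3.14, 3.14, 3.14, 3.14].

INTERFACE

Orientations are given as a unit quaternion [x, y, z, w].
In Python, from cell import env, cams gives the robot as it stands. The module is installed in compiled form; this text tells all that it offers.
- The arm moves only by the tool jog_arm, never from a script. Its argument "commands" is one flat list of numbers, 6 for each row, row after row: the shift along the tool's x, y, z in cm, then the turn, a rotation vector about the tool's x, y, z in degrees. In form: [dx, dy, dz, wx, wy, wz, dx, dy, dz, wx, wy, wz, ...]. A call has 1 to 10 rows; each row shifts and turns the commanded pose from where the row before left it, along the tool's axes as they then stand; what a row does not reach is not made up. A row lasts 1/10 s, in which the tool goes at most 50 mm and 8.59 degrees, less where a joint would pass 70% of its speed; a pose out of reach is approached as far as the arm can. A call with a gripper value outside its range is refused whole. "claw" is the closure, from 0 (fully open) to 1 (shut), set as the call begins (left out, the last holds). The fingers move at their own pace and stop on an object; the grip force is fixed at half the most. Time passes only in rows, so rows that do not move let the fingers close. It gives the time, the measured TCP pose, the force and the opening at its end, in the units of the state.
- env.sense(): the state, without advancing time (a new reading comes with each control period).
- cams.get_image(name): name is "scene" or "top" or "wrist"; returns the picture (480x640x3 uint8, blue, green, red); there is no depth.
- cams.get_calibration(name): a dict with "mtx" (3x3 intrinsics, pixels), "rvec" (rotation vector, rad) and "tvec" (3), from world to camera coordinates, as OpenCV has them. Camera axes: x right, y down, z forward; pixel columns grow to the right and rows downward; lengths in m; the calibration is good to about 2 mm. A picture is of the moment at which its call begins: read the wrist's pose just before it. get_calibration takes no time and is no camera call; for the wrist camera it gives the pose at the moment of the call.
- env.job_done(): hands the job in, once; it reports no verdict.
Trained networks look in the newest picture that a camera, given by its name, has taken for a name from the list of things; names that differ only in an ending like _2 or _b are one class to them, and where a whole thing is asked for, a point or a joint stands for the part that bears it (a point fixed in the world has none). Each returns a list of dicts, best first, with "p" (0 to 1); they miss things now and then, are a little off and sometimes report something else, mostly with a low value. They report only what shows in the picture. A call takes as long as a camera call. They do not tell look-alikes from the thing itself.
- cams.regions_of(camera, target): "region" (480x640 bool, what is visible of it) and "extent" ([centre column, centre row, width, height] in pixels, round what is visible of it).
The state is a dict: "time": time; "joint_pos": joint angles; "joint_vel": joint speeds; "joint_efforts": joint torques, N m; "ee_pos": TCP position; "eef_rot": TCP orientation; "force": force on the tool from outside, world axes, zero at the start; "torque": the same for the moment, N m; "gripper_width": opening from 0.0 (shut) to 1.0 (fully open).
Only numpy, scipy, OpenCV 4.12 (cv2) and the standard library are available. Lean on these libraries where they do the work, as an engineer would, in place of code of your own. Each camera call takes 0.05 s, during which the arm holds its last target. There are 200 camera calls.

## Working session

There is one attempt and no reset: what is moved stays moved. The work goes in short steps, Python scripts to look and compute and a tool call to move; the robot and the scene stay as the last step left them, time stands still between calls to the robot, and variables do not carry over. Pictures are saved under pics/ and viewed, about 8 in all and at most 12, crops included, and the job is handed in when it is done.

Besides the shell and the picture viewer there is one more tool, called as name(argument=value, ...) on one line, values as JSON. jog_arm: Moves the arm, as the interface text tells. Its arguments: {"type":"object","properties":{"commands":{"type":"array"},"claw":{"type":"number"}},"required":["commands"]}

```bash
mkdir -p pics
cat > h.py <<'E'
import numpy as np, cv2
from cell import env, cams
from scipy.spatial.transform import Rotation as R
def cal(n):
    c=cams.get_calibration(n); return np.array(c["mtx"],float),np.array(c["rvec"],float).ravel(),np.array(c["tvec"],float).ravel()
def back(n,u,v,z,c=None):
    K,r,t=c or cal(n); M=R.from_rotvec(r).as_matrix(); o=-M.T@t
    d=M.T@np.linalg.solve(K,[u,v,1]); return o+d*(z-o[2])/d[2]
def proj(n,P,c=None):
    K,r,t=c or cal(n); return cv2.projectPoints(np.array(P,float).reshape(-1,3),r,t,K,None)[0].reshape(-1,2)
def snap(n,f):
    im=cams.get_image(n); cv2.imwrite(f"pics/{f}.png",im); return im
def st():
    s=env.sense(); print("t",round(s["time"],2),"p",np.round(s["ee_pos"],4),"q",np.round(s["eef_rot"],3),"F",np.round(s["force"],1),"T",np.round(s["torque"],2),"w",round(float(s["gripper_width"]),3),"j",np.round(s["joint_pos"],2)); return s
E
python3 - <<'E'
from h import *
st()
for n in("scene","top"):
    snap(n,n)
    for k in ("vise","gauge","jaw_handle","block_a","pad"):
        for d in cams.regions_of(n,k): print(n,k,round(d["p"],2),np.round(d["extent"]), np.round(back(n,d["extent"][0],d["extent"][1],0.05),3))
a=np.vstack([cv2.imread("pics/scene.png"),cv2.imread("pics/top.png")])
M=R.from_rotvec(cal("top")[1]).as_matrix();print(-M.T@cal("top")[2]);M=R.from_rotvec(cal("scene")[1]).as_matrix();print(-M.T@cal("scene")[2])
E
```

```text
t 0.0 p [0.2858 0.5831 0.2304] q [ 0.226  0.974 -0.001 -0.   ] F [0.6 0.3 0.3] T [-0.02  0.03 -0.01] w 0.998 j [-1.18  0.54 -0.    1.54  0.    1.07 -0.07]
scene vise 0.62 [336. 256.  50.  31.] [0.616 0.058 0.05 ]
scene vise 0.6 [414. 264.  77.  51.] [0.614 0.258 0.05 ]
scene vise 0.57 [386. 224.  46.  37.] [0.477 0.178 0.05 ]
scene gauge 0.59 [247. 242.  37.  46.] [ 0.599 -0.182  0.05 ]
scene jaw_handle 0.91 [426. 255.  27.  32.] [0.581 0.288 0.05 ]
scene jaw_handle 0.73 [337. 252.  20.  20.] [0.6  0.06 0.05]
scene jaw_handle 0.63 [390. 220.  20.  24.] [0.459 0.191 0.05 ]
scene block_a 0.71 [402. 259.  20.  24.] [0.603 0.227 0.05 ]
scene pad 0.67 [185. 209.  41.  25.] [ 0.494 -0.387  0.05 ]
top vise 0.69 [292. 240.  48.  22.] [0.581 0.053 0.05 ]
top vise 0.64 [246. 290.  49.  28.] [0.45  0.178 0.05 ]
top vise 0.61 [217. 237.  67.  40.] [0.595 0.258 0.05 ]
top gauge 0.69 [377. 241.  36.  32.] [ 0.573 -0.178  0.05 ]
top jaw_handle 0.57 [240. 290.  20.  12.] [0.449 0.196 0.05 ]
top jaw_handle 0.56 [206. 237.  28.  16.] [0.596 0.287 0.05 ]
top jaw_handle 0.46 [291. 239.  17.  14.] [0.584 0.057 0.05 ]
top block_a 0.79 [464. 285.  23.  16.] [ 0.447 -0.405  0.05 ]
top block_a 0.7 [228. 233.  20.  16.] [0.605 0.227 0.05 ]
top block_a 0.63 [207. 237.  26.  22.] [0.597 0.285 0.05 ]
top block_a 0.61 [465. 286.  31.  34.] [ 0.444 -0.409  0.05 ]
top pad 0.83 [464. 286.  35.  35.] [ 0.445 -0.406  0.05 ]
[ 0.32216383 -0.00573864  1.64705076]
[1.53291003 0.14580601 1.01191963]
```

View pics/top.png

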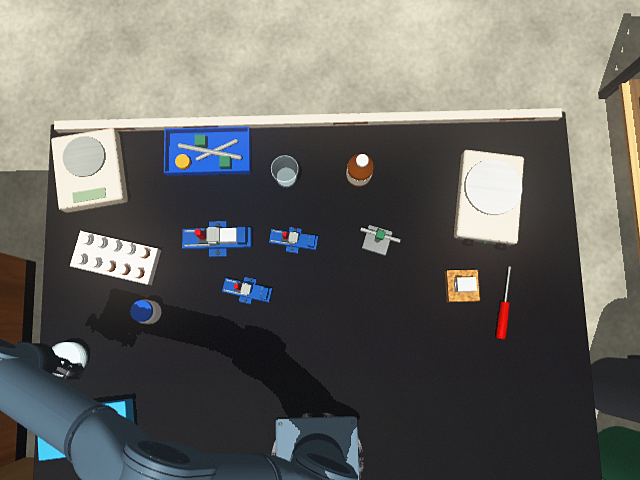

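View pics/scene.png

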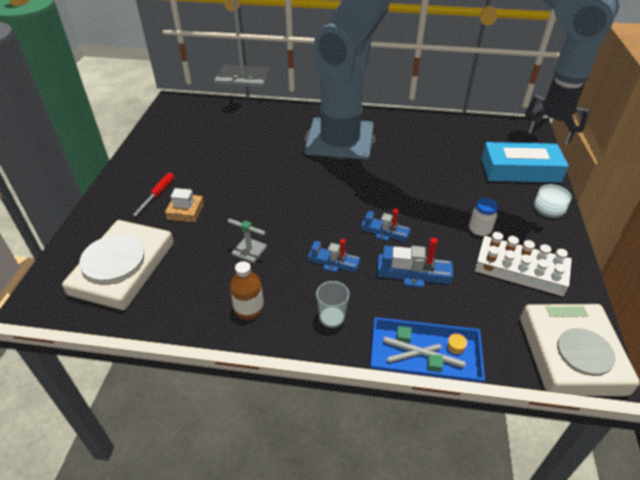

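```bash
cat >> h.py <<'E'
DN=R.from_matrix(np.array([[0,1,0],[1,0,0],[0,0,-1.]]))  # tool y=world x, tool x=world y, z down
def plan(tp,tr=None,n=10):
    s=env.sense(); p=np.array(s["ee_pos"]); r=R.from_quat(s["eef_rot"]); tr=tr or r
    w=(r.inv()*tr).as_rotvec(); wd=np.round(np.degrees(w)/n,1); d0=(np.array(tp)-p)/n*100
    out=[]; q=p.copy()
    for i in range(n):
        d=np.round(r.inv().apply((np.array(tp)-q)/(n-i))*100,1); q=q+r.apply(d/100); r=r*R.from_rotvec(np.radians(wd)); out+=list(map(float,d))+list(map(float,wd))
    print([round(x,2) for x in out]); print("end",np.round(q,4),np.round(r.as_quat(),3))
E
python3 - <<'E'
from h import *
plan([.6,.27,.30],DN,16)
E
```

```text
[-2.6, -0.9, -0.4, 0.0, 0.0, 4.0, -2.7, -0.7, -0.4, 0.0, 0.0, 4.0, -2.7, -0.5, -0.4, 0.0, 0.0, 4.0, -2.8, -0.3, -0.4, 0.0, 0.0, 4.0, -2.8, -0.1, -0.4, 0.0, 0.0, 4.0, -2.8, 0.0, -0.4, 0.0, 0.0, 4.0, -2.8, 0.2, -0.4, 0.0, 0.0, 4.0, -2.7, 0.4, -0.5, 0.0, 0.0, 4.0, -2.7, 0.6, -0.4, 0.0, 0.0, 4.0, -2.6, 0.8, -0.5, 0.0, 0.0, 4.0, -2.6, 1.0, -0.4, 0.0, 0.0, 4.0, -2.5, 1.2, -0.5, 0.0, 0.0, 4.0, -2.4, 1.4, -0.4, 0.0, 0.0, 4.0, -2.3, 1.5, -0.5, 0.0, 0.0, 4.0, -2.2, 1.7, -0.4, 0.0, 0.0, 4.0, -2.1, 1.8, -0.5, 0.0, 0.0, 4.0]
end [0.5999 0.2701 0.3003] [ 0.708  0.706 -0.     0.   ]
```

jog_arm(commands=[-2.6,-0.9,-0.4,0,0,4,-2.7,-0.7,-0.4,0,0,4,-2.7,-0.5,-0.4,0,0,4,-2.8,-0.3,-0.4,0,0,4,-2.8,-0.1,-0.4,0,0,4,-2.8,0,-0.4,0,0,4,-2.8,0.2,-0.4,0,0,4,-2.7,0.4,-0.5,0,0,4])

```text
time: 1.4
ee_pos: [0.4448, 0.4241, 0.2646]
eef_rot: [0.488, 0.873, -0.0, 0.0]
force: [-0.2, -0.1, -0.4]
gripper_width: 0.995
```

jog_arm(commands=[-2.7,0.6,-0.4,0,0,4,-2.6,0.8,-0.5,0,0,4,-2.6,1,-0.4,0,0,4,-2.5,1.2,-0.5,0,0,4,-2.4,1.4,-0.4,0,0,4,-2.3,1.5,-0.5,0,0,4,-2.2,1.7,-0.4,0,0,4,-2.1,1.8,-0.5,0,0,4,0,0,0,0,0,0])

```text
time: 2.3
ee_pos: [0.6039, 0.2645, 0.3013]
eef_rot: [0.712, 0.703, 0.0, 0.002]
force: [0.3, -0.1, -0.3]
gripper_width: 0.999
```

Run:
```python
from h import *
st(); c=cal("wrist"); snap("wrist","w1")
for k in ("vise","jaw_handle","block_a"):
    for d in cams.regions_of("wrist",k): print(k,round(d["p"],2),np.round(d["extent"]), np.round(back("wrist",d["extent"][0],d["extent"][1],0.07,c),3))
M=R.from_rotvec(c[1]).as_matrix();print(-M.T@c[2])
```

```text
t 2.3 p [0.6039 0.2645 0.3013] q [0.712 0.703 0.    0.002] F [ 0.3 -0.1 -0.3] T [-0.08 -0.03 -0.01] w 0.999 j [-0.72  0.51  0.35  1.45 -0.18  1.21 -0.36]
vise 0.73 [313. 196. 101. 198.] [0.598 0.272 0.07 ]
vise 0.72 [181. 265.  73. 115.] [0.475 0.209 0.07 ]
vise 0.7 [313. 376.  65. 115.] [0.595 0.091 0.07 ]
jaw_handle 0.97 [173. 273.  40.  56.] [0.467 0.202 0.07 ]
jaw_handle 0.96 [311. 382.  32.  53.] [0.593 0.084 0.07 ]
jaw_handle 0.92 [313. 188.  52.  75.] [0.598 0.279 0.07 ]
block_a 0.83 [314. 249.  42.  39.] [0.598 0.223 0.07 ]
[0.60388479 0.3321627  0.44368013]
```

View pics/w1.png

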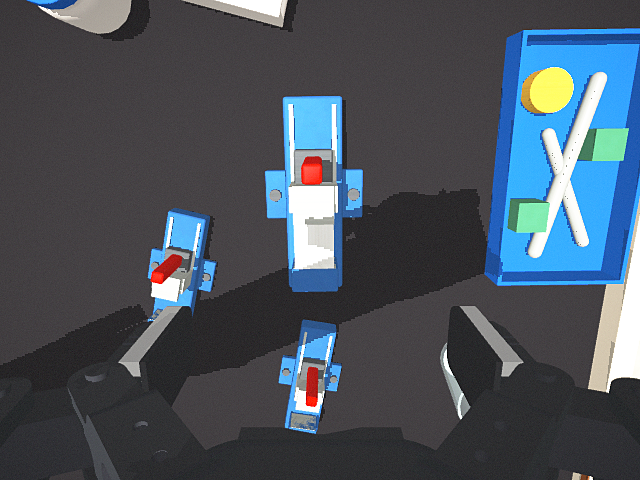

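Run:
```python
from h import *
c=cal("wrist")
for nm,u,v,z in [("bed end +130",312,97,.03),("handle top",312,162,.125),("handle top",312,182,.125),("bed near L",290,291,.0),("bed R",342,150,.03),("bed L",284,150,.03),("blk/jaw",315,269,.07),("fix jaw top",315,269,.068)]: print(nm,np.round(back("wrist",u,v,z,c),4))
for o in ([.598,.225],[.598,.222]):
  P=[[o[0],o[1]+y,z] for y,z in ((.13,.03),(-.06,.03),(-.06,0),(-.0495,.068),(-.0255,.068),(-.025,.07),(.0175,.08),(.058,.125),(.074,.125),(.058,.08))]
  print(np.round(proj("wrist",P,c)).tolist())
im=cv2.imread("pics/w1.png")[80:300,250:380]; cv2.imwrite("pics/w1c.png",cv2.resize(im,None,fx=2.7,fy=2.7,interpolation=cv2.INTER_CUBIC))
```

```text
bed end +130 [0.5912 0.3649 0.03  ]
handle top [0.5928 0.3133 0.125 ]
handle top [0.5927 0.2985 0.125 ]
bed near L [0.5649 0.1615 0.    ]
bed R [0.6195 0.3171 0.03  ]
bed L [0.5643 0.3171 0.03  ]
blk/jaw [0.5939 0.2113 0.07  ]
fix jaw top [0.5938 0.2106 0.068 ]
[[319.0, 108.0], [320.0, 299.0], [320.0, 288.0], [320.0, 304.0], [319.0, 280.0], [319.0, 280.0], [319.0, 239.0], [319.0, 203.0], [319.0, 181.0], [319.0, 194.0]]
[[319.0, 112.0], [320.0, 301.0], [320.0, 291.0], [320.0, 307.0], [319.0, 283.0], [319.0, 283.0], [319.0, 242.0], [319.0, 206.0], [319.0, 185.0], [319.0, 197.0]]
```

View pics/w1c.png

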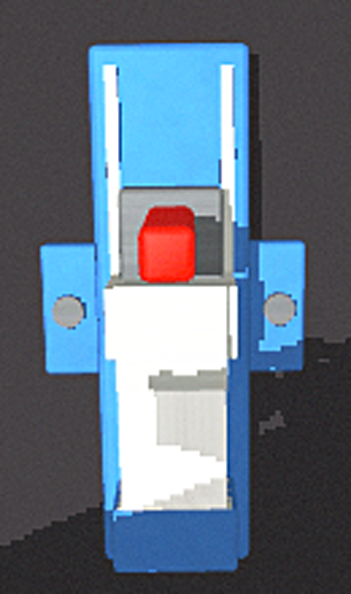

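Run:
```python
from h import *
plan([.592,.303,.17],DN,6)
```

```text
[0.5, -0.1, 2.2, -0.0, -0.0, -0.0, 0.5, -0.1, 2.2, -0.0, -0.0, -0.0, 0.5, -0.1, 2.2, -0.0, -0.0, -0.0, 0.6, -0.1, 2.1, -0.0, -0.0, -0.0, 0.5, -0.2, 2.2, -0.0, -0.0, -0.0, 0.6, -0.1, 2.1, -0.0, -0.0, -0.0]
end [0.5923 0.303  0.17  ] [ 0.708  0.707 -0.    -0.001]
```

jog_arm(commands=[1,-0.4,2.2,0,0,0,1,-0.4,2.2,0,0,0,1,-0.4,2.2,0,0,0,0.8,0,2.2,0,0,0,0,0,2.2,0,0,0,0,0,2.2,0,0,0,0,0,0,0,0,0])

```text
time: 3.2
ee_pos: [0.5849, 0.3085, 0.165]
eef_rot: [0.707, 0.707, -0.003, -0.001]
force: [-1.1, 0.3, -0.5]
gripper_width: 0.999
```

Run:
```python
from h import *
st(); c=cal("wrist"); snap("wrist","w2")
for d in cams.regions_of("wrist","jaw_handle"): print(round(d["p"],2),np.round(d["extent"]))
print(np.round(proj("wrist",[[.592,.303,.125],[.584,.295,.125],[.6,.311,.125]],c)))
```

```text
t 3.2 p [0.5849 0.3085 0.165 ] q [ 0.707  0.707 -0.003 -0.001] F [-1.1  0.3 -0.5] T [ 0.02  0.03 -0.04] w 0.999 j [-0.75  0.64  0.3   1.57 -0.22  0.97 -0.38]
0.7 [345. 289.  73. 123.]
[[337. 291.]
 [320. 307.]
 [355. 274.]]
```

View pics/w2.png

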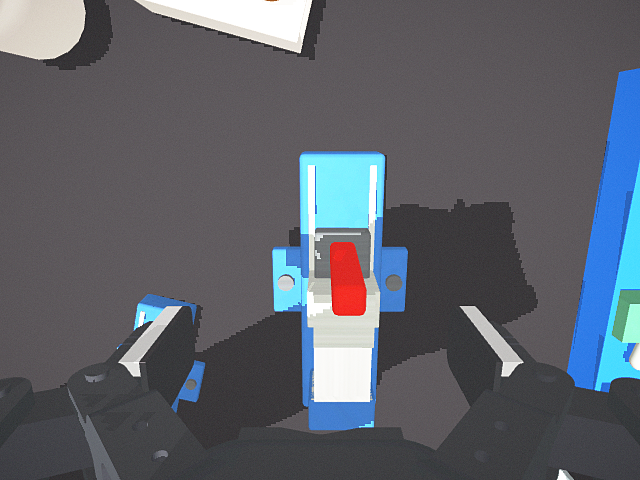

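jog_arm(commands=[-0.4,0.5,1,0,0,0,-0.5,0.6,1.2,0,0,0,0,0,2.4,0,0,0,0,0,2,0,0,0,0,0,0.6,0,0,0,0,0,0,0,0,0])

```text
time: 3.9
ee_pos: [0.5987, 0.2983, 0.0953]
eef_rot: [0.708, 0.706, -0.001, -0.0]
force: [-0.8, -0.3, 0.5]
gripper_width: 1.002
```

Run:
```python
from h import *
st(); c=cal("wrist"); snap("wrist","w3")
print(np.round(proj("wrist",[[.597,.299,.125],[.589,.291,.125],[.605,.307,.125]],c)))
```

```text
t 3.9 p [0.5987 0.2983 0.0953] q [ 0.708  0.706 -0.001 -0.   ] F [-0.8 -0.3  0.5] T [-0.01  0.06  0.  ] w 1.002 j [-0.71  0.74  0.28  1.58 -0.25  0.85 -0.34]
[[316. 359.]
 [289. 382.]
 [343. 334.]]
```

View pics/w3.png

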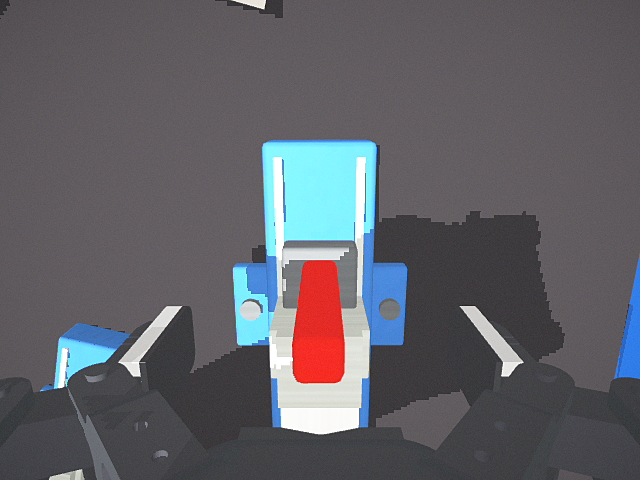

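jog_arm(commands=[0,0,0,0,0,0,0,0,0,0,0,0,0,0,0,0,0,0,0,0,0,0,0,0,0,0,0,0,0,0,0,0,0,0,0,0], claw=1)

```text
time: 4.55
ee_pos: [0.5981, 0.2995, 0.0968]
eef_rot: [0.708, 0.707, -0.0, -0.001]
force: [-3.7, 0.0, 5.7]
gripper_width: 0.178
```

jog_arm(commands=[0.4,0,0,0,0,0,0.6,0,0,0,0,0,0.6,0,0,0,0,0,0.6,0,0,0,0,0,0.6,0,0,0,0,0,0.6,0,0,0,0,0,0.6,0,0,0,0,0,0,0,0,0,0,0])

```text
time: 5.35
ee_pos: [0.5981, 0.3395, 0.0968]
eef_rot: [0.708, 0.707, -0.001, -0.0]
force: [-4.6, -1.3, 5.5]
gripper_width: 0.176
```

jog_arm(commands=[0,0,0,0,0,0,0,0,0,0,0,0,0,0,0,0,0,0,0,0,-1,0,0,0,0,0,-2.5,0,0,0,0,0,-3,0,0,0,-3,0,-1.5,0,0,0,-3.7,0,0,0,0,0,-3.7,0,0,0,0,0,0,0,0,0,0,0], claw=0)

```text
time: 6.35
ee_pos: [0.6003, 0.2273, 0.1778]
eef_rot: [0.711, 0.703, -0.001, 0.002]
force: [1.4, -0.8, 0.3]
gripper_width: 1.001
```

jog_arm(commands=[0,0,0,0,0,0])

```text
time: 6.45
ee_pos: [0.5994, 0.2341, 0.1773]
eef_rot: [0.709, 0.706, 0.001, 0.0]
force: [0.3, 0.4, 0.6]
gripper_width: 0.999
```

Run:
```python
from h import *
st(); c=cal("wrist"); snap("wrist","w4")
for d in cams.regions_of("wrist","block_a"): print(round(d["p"],2),np.round(d["extent"]))
print(np.round(proj("wrist",[[x,y,.07] for x in(.58,.616) for y in (.258,.208)],c)))
```

```text
t 6.45 p [0.5994 0.2341 0.1773] q [0.709 0.706 0.001 0.   ] F [0.3 0.4 0.6] T [ 0.01 -0.02 -0.03] w 0.999 j [-0.66  0.6   0.31  1.62 -0.21  0.96 -0.28]
0.8 [318. 243.  60.  84.]
[[288. 203.]
 [290. 282.]
 [348. 202.]
 [347. 281.]]
```

View pics/w4.png

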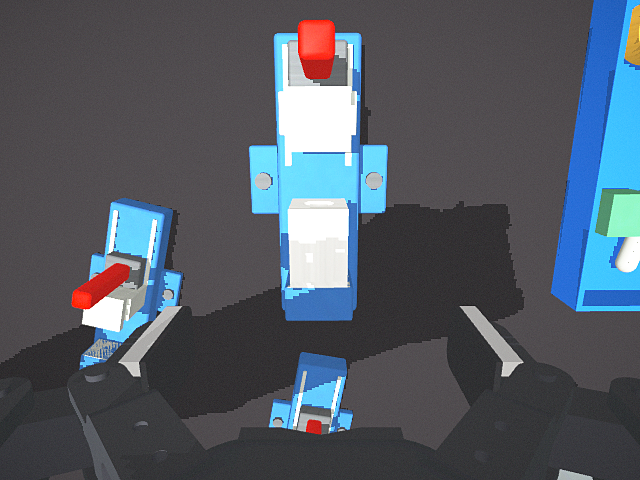

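jog_arm(commands=[-0.3,-0.1,2.5,0,0,0,-0.2,0,3,0,0,0,0,0,3,0,0,0,0,0,2.5,0,0,0,0,0,1.6,0,0,0,0,0,1,0,0,0,0,0,0,0,0,0,0,0,0,0,0,0])

```text
time: 7.35
ee_pos: [0.5985, 0.2306, 0.0412]
eef_rot: [0.708, 0.706, 0.001, 0.0]
force: [0.3, 0.3, -0.7]
gripper_width: 0.998
```

jog_arm(commands=[0,0,0,0,0,0,0,0,0,0,0,0,0,0,0,0,0,0,0,0,0,0,0,0,0,0,0,0,0,0,0,0,0,0,0,0], claw=1)

```text
time: 7.95
ee_pos: [0.5984, 0.2304, 0.0411]
eef_rot: [0.708, 0.706, 0.001, 0.0]
force: [0.0, -0.3, 5.6]
gripper_width: 0.41
```

jog_arm(commands=[0,0,-1,0,0,0,0,0,-2,0,0,0,0,0,-3,0,0,0,0,0,-4,0,0,0,0,0,-4,0,0,0,-2,0,-4,0,0,0,-3,0,-3,0,0,0,-4,0,0,0,0,0,-4,0,0,0,0,0,-4,0,0,0,0,0])

```text
time: 8.95
ee_pos: [0.5967, 0.0586, 0.2507]
eef_rot: [0.708, 0.706, -0.0, -0.0]
force: [0.3, 0.1, -2.0]
gripper_width: 0.414
```

jog_arm(commands=[-4,0,0,0,0,0,-4,-0.4,0,0,0,0,-4,-0.4,0,0,0,0,-4,-0.4,0,0,0,0,-4,-0.4,0,0,0,0,-4,-0.4,0,0,0,0,-2,0,0,0,0,0,0,0,0,0,0,0,0,0,0,0,0,0])

```text
time: 9.85
ee_pos: [0.5765, -0.1995, 0.2501]
eef_rot: [0.708, 0.706, 0.0, -0.001]
force: [0.7, 0.6, -2.4]
gripper_width: 0.415
```

Run:
```python
from h import *
st(); c=cal("wrist"); snap("wrist","w5")
for k in("gauge","rod_tip_left"):
  for d in cams.regions_of("wrist",k): print(k,round(d["p"],2),np.round(d["extent"]))
```

```text
t 9.85 p [ 0.5765 -0.1995  0.2501] q [ 0.708  0.706  0.    -0.001] F [ 0.7  0.6 -2.4] T [ 0.07 -0.01 -0.03] w 0.415 j [-0.05  0.47  0.43  1.65 -0.22  1.07  0.44]
gauge 0.96 [328. 185.  97. 126.]
rod_tip_left 0.81 [329. 184.  98. 124.]
```

View pics/w5.png

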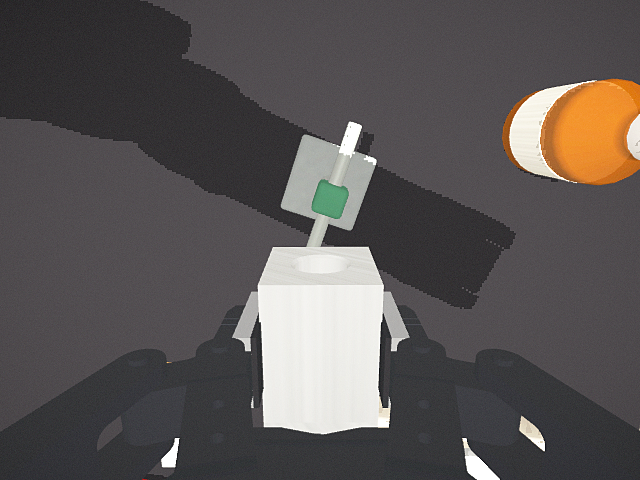

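Run:
```python
from h import *
c=cal("wrist")
t=back("wrist",354,124,.095,c); g=back("wrist",331,196,.103,c); b=back("wrist",312,245,.095,c);m=back("wrist",339,180,.095,c)
print(t,g,m,b)
print("yaw from tip-m",np.degrees(np.arctan2(-(t-m)[0],(t-m)[1])),"tip-b",np.degrees(np.arctan2(-(t-b)[0],(t-b)[1])), "len",np.linalg.norm((t-g)[:2]))
# fit: overlay model
u=(t-b)[:2]/np.linalg.norm((t-b)[:2]); o=t[:2]-u*.055
P=[[*o,.103],[*o,0]]+[[*(o+u*s),.092] for s in(.055,-.055)]
print("origin",o,np.round(proj("wrist",P,c)).tolist())
n=np.array([u[1],-u[0]])
print("foot corners",np.round(proj("wrist",[[*(o+u*a*.035+n*e*.035),.012] for a in(-1,1) for e in(-1,1)],c)).tolist(),"cube",np.round(proj("wrist",[[*(o+u*a*.011+n*e*.011),.103] for a in(-1,1) for e in(-1,1)],c)).tolist())
```

```text
[ 0.59954    -0.12856966  0.095     ] [ 0.58412923 -0.17635008  0.103     ] [ 0.58984807 -0.16633751  0.095     ] [ 0.57074471 -0.21355651  0.095     ]
yaw from tip-m -14.392601613832289 tip-b -18.717438677700507 len 0.050204185593894585
origin [ 0.58189043 -0.18066086] [[328.0, 202.0], [326.0, 183.0], [354.0, 124.0], [303.0, 269.0]]
foot corners [[277.0, 209.0], [350.0, 233.0], [301.0, 134.0], [376.0, 160.0]] cube [[308.0, 212.0], [337.0, 222.0], [318.0, 182.0], [348.0, 192.0]]
```

```bash
cat >> h.py <<'E'
O=np.array([.5819,-.1807]);YAW=-18.5
def uv(): a=np.radians(YAW); return np.array([-np.sin(a),np.cos(a)])
def RG(): return R.from_euler('z',YAW,degrees=True)*DN
E
python3 - <<'E'
from h import *
p=O-uv()*.115; plan([*p,.15],RG(),8)
E
```

```text
[-1.1, -0.4, 1.3, -0.0, -0.0, 2.3, -1.2, -0.4, 1.2, -0.0, -0.0, 2.3, -1.2, -0.3, 1.3, -0.0, -0.0, 2.3, -1.2, -0.2, 1.2, -0.0, -0.0, 2.3, -1.2, -0.2, 1.3, -0.0, -0.0, 2.3, -1.2, -0.2, 1.2, -0.0, -0.0, 2.3, -1.2, -0.1, 1.3, -0.0, -0.0, 2.3, -1.2, -0.1, 1.2, -0.0, -0.0, 2.3]
end [ 0.545  -0.2896  0.1501] [ 0.811  0.585  0.    -0.001]
```

jog_arm(commands=[-1.1,-0.4,1.3,0,0,2.3,-1.2,-0.4,1.2,0,0,2.3,-1.2,-0.3,1.3,0,0,2.3,-1.2,-0.2,1.2,0,0,2.3,-1.2,-0.2,1.3,0,0,2.3,-1.2,-0.2,1.2,0,0,2.3,-1.2,-0.1,1.3,0,0,2.3,-1.2,-0.1,1.2,0,0,2.3,0,0,0,0,0,0,0,0,0,0,0,0])

```text
time: 11.0
ee_pos: [0.5445, -0.2916, 0.1501]
eef_rot: [0.812, 0.584, -0.0, -0.0]
force: [-0.1, -0.3, -1.0]
gripper_width: 0.413
```

Run:
```python
from h import *
s=st(); c=cal("wrist"); snap("wrist","w6")
u=uv();o=O
P=[[*(o+u*k),.092] for k in(.055,-.055)]
print(np.round(proj("wrist",P,c)).tolist())
```

```text
t 11.0 p [ 0.5445 -0.2916  0.1501] q [ 0.812  0.584 -0.    -0.   ] F [-0.1 -0.3 -1. ] T [ 0.04 -0.02  0.  ] w 0.413 j [ 0.09  0.62  0.47  1.71 -0.34  0.89  0.38]
[[323.0, -150.0], [322.0, 138.0]]
```

View pics/w6.png

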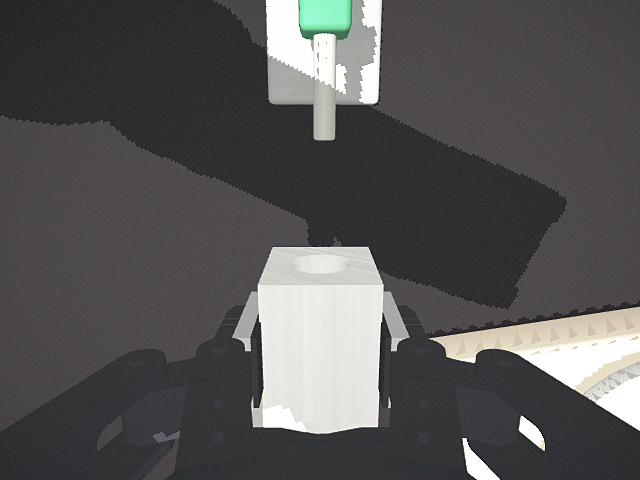

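jog_arm(commands=[0,0.1,2.5,0,0,0,0,0,2.5,0,0,0,0,0,1.2,0,0,0,0,0,0.5,0,0,0,1,0,0,0,0,0,1.2,0,0,0,0,0,1,0,0,0,0,0,0,0,0,0,0,0])

```text
time: 11.85
ee_pos: [0.5575, -0.2584, 0.0839]
eef_rot: [0.811, 0.586, 0.001, -0.0]
force: [-0.1, -1.3, -2.1]
gripper_width: 0.412
```

Run:
```python
from h import *
s=st(); c=cal("wrist"); snap("wrist","w7"); p=np.array(s["ee_pos"]); d=p[:2]-O; u=uv(); print("s",d@u,"lat",d@[u[1],-u[0]])
```

```text
t 11.85 p [ 0.5575 -0.2584  0.0839] q [ 0.811  0.586  0.001 -0.   ] F [-0.1 -1.3 -2.1] T [-0.02  0.03 -0.  ] w 0.412 j [ 0.06  0.7   0.43  1.75 -0.39  0.77  0.37]
s -0.08145129144771902 lat 0.001471148245151733
```

View pics/w7.png

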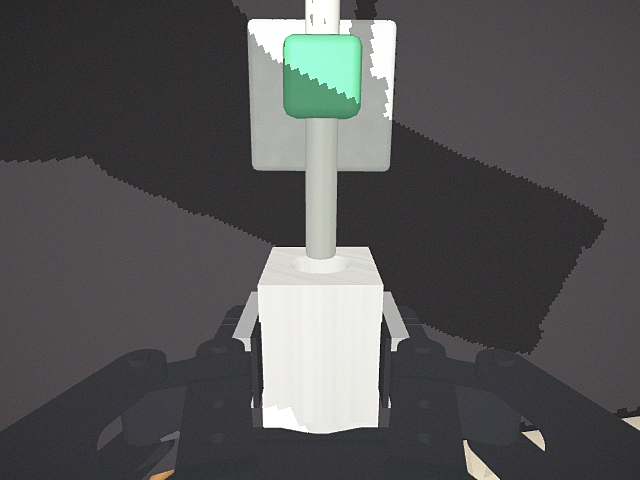

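jog_arm(commands=[0.3,0,0,0,0,0,0.3,0,0,0,0,0,0.3,0,0,0,0,0,0.2,0,0,0,0,0,0,0,0,0,0,0])

```text
time: 12.4
ee_pos: [0.5593, -0.2507, 0.0832]
eef_rot: [0.812, 0.584, 0.0, -0.0]
force: [-0.4, 0.2, -2.3]
gripper_width: 0.41
```

jog_arm(commands=[0.3,0,0,0,0,0,0.3,0,0,0,0,0,0.3,0,0,0,0,0,0,0,0,0,0,0])

```text
time: 12.8
ee_pos: [0.5623, -0.2417, 0.0832]
eef_rot: [0.811, 0.585, 0.0, -0.0]
force: [-0.3, 0.6, -2.0]
gripper_width: 0.411
```

Run:
```python
from h import *
s=st(); p=np.array(s["ee_pos"]); d=p[:2]-O; u=uv(); print("s",d@u,"lat",d@[u[1],-u[0]])
```

```text
t 12.8 p [ 0.5623 -0.2417  0.0832] q [ 0.811  0.585  0.    -0.   ] F [-0.3  0.6 -2. ] T [-0.06 -0.01 -0.01] w 0.411 j [ 0.03  0.7   0.43  1.76 -0.4   0.77  0.34]
s -0.06408211523896698 lat 0.0007737563211791125
```

jog_arm(commands=[0.3,0,0,0,0,0,0.3,0,0,0,0,0,0.3,0,0,0,0,0,0.1,0,0,0,0,0,0,0,0,0,0,0])

```text
time: 13.3
ee_pos: [0.5653, -0.2327, 0.0833]
eef_rot: [0.812, 0.584, 0.0, -0.0]
force: [-0.3, 0.1, -1.5]
gripper_width: 0.41
```

Run:
```python
from h import *
s=st(); c=cal("wrist"); snap("wrist","w8"); p=np.array(s["ee_pos"]); d=p[:2]-O; u=uv(); print("s",d@u,"lat",d@[u[1],-u[0]])
```

```text
t 13.3 p [ 0.5653 -0.2327  0.0833] q [ 0.812  0.584  0.    -0.   ] F [-0.3  0.1 -1.5] T [-0.03 -0.03  0.05] w 0.41 j [ 0.01  0.7   0.43  1.76 -0.4   0.77  0.32]
s -0.05462622994832458 lat 0.0007532831089798462
```

View pics/w8.png

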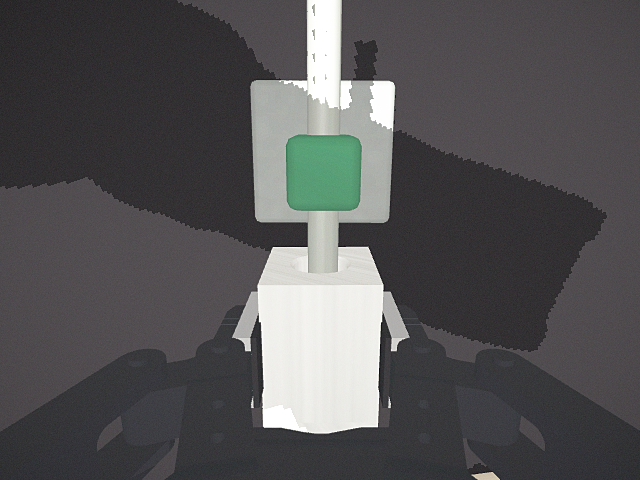

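jog_arm(commands=[-0.5,0,0,0,0,0,-1,0,0,0,0,0,-1.5,0,0,0,0,0,-2,0,0,0,0,0,-2,0,0,0,0,0,-0.5,0,-2,0,0,0,0,0,-4,0,0,0,0,0,-4,0,0,0,0,0,-4,0,0,0,0,0,-4,0,0,0])

```text
time: 14.35
ee_pos: [0.54, -0.306, 0.265]
eef_rot: [0.812, 0.583, -0.0, 0.0]
force: [0.8, 0.6, -1.6]
gripper_width: 0.406
```

Run:
```python
from h import *
st(); plan([.46,.02,.32],DN,10)
```

```text
t 14.35 p [ 0.54  -0.306  0.265] q [ 0.812  0.583 -0.     0.   ] F [ 0.8  0.6 -1.6] T [-0.03 -0.1  -0.01] w 0.406 j [ 0.07  0.49  0.53  1.61 -0.27  1.11  0.34]
[2.8, -1.8, -0.6, -0.0, 0.0, -1.9, 2.9, -1.7, -0.5, -0.0, 0.0, -1.9, 2.9, -1.6, -0.6, -0.0, 0.0, -1.9, 3.0, -1.5, -0.5, -0.0, 0.0, -1.9, 3.1, -1.4, -0.6, -0.0, 0.0, -1.9, 3.1, -1.3, -0.5, -0.0, 0.0, -1.9, 3.1, -1.2, -0.6, -0.0, 0.0, -1.9, 3.2, -1.1, -0.5, -0.0, 0.0, -1.9, 3.2, -1.0, -0.6, -0.0, 0.0, -1.9, 3.3, -0.9, -0.5, -0.0, 0.0, -1.9]
end [0.4602 0.0204 0.3198] [ 0.705  0.709 -0.     0.   ]
```

jog_arm(commands=[2.8,-1.8,-0.6,0,0,-1.9,2.9,-1.7,-0.5,0,0,-1.9,2.9,-1.6,-0.6,0,0,-1.9,3,-1.5,-0.5,0,0,-1.9,3.1,-1.4,-0.6,0,0,-1.9,3.1,-1.3,-0.5,0,0,-1.9,3.1,-1.2,-0.6,0,0,-1.9,3.2,-1.1,-0.5,0,0,-1.9,3.2,-1,-0.6,0,0,-1.9,3.3,-0.9,-0.5,0,0,-1.9])

```text
time: 15.35
ee_pos: [0.4604, 0.0214, 0.3188]
eef_rot: [0.705, 0.71, 0.0, 0.0]
force: [1.5, 0.9, -1.9]
gripper_width: 0.41
```

jog_arm(commands=[0,0,0,0,5,0,0,0,0,0,5,0,0,0,0,0,5,0,0,0,0,0,5,0,0,0,0,0,5,0,0,0,0,0,5,0])

```text
time: 15.95
ee_pos: [0.4612, 0.0199, 0.3187]
eef_rot: [0.681, 0.685, 0.184, -0.184]
force: [-1.3, 0.6, -2.4]
gripper_width: 0.413
```

Run:
```python
from h import *
st()
```

```text
t 15.95 p [0.4612 0.0199 0.3187] q [ 0.681  0.685  0.184 -0.184] F [-1.3  0.6 -2.4] T [-0.82  0.05  0.04] w 0.413 j [-0.16  0.21  0.44  1.94 -0.63  1.25  0.56]
```

jog_arm(commands=[0,0,0,0,5,0,0,0,0,0,5,0,0,0,0,0,5,0,0,0,0,0,5,0,0,0,0,0,5,0,0,0,0,0,5,0])

```text
time: 16.55
ee_pos: [0.4612, 0.0197, 0.3181]
eef_rot: [0.61, 0.614, 0.354, -0.354]
force: [-1.8, -0.1, -2.2]
gripper_width: 0.412
```

Run:
```python
from h import *
st()
```

```text
t 16.55 p [0.4612 0.0197 0.3181] q [ 0.61   0.614  0.354 -0.354] F [-1.8 -0.1 -2.2] T [-1.29 -0.04  0.04] w 0.412 j [ 0.13  0.48  0.4   1.93 -1.    1.61  0.99]
```

jog_arm(commands=[0,0,0,0,5,0,0,0,0,0,5,0,0,0,0,0,5,0,0,0,0,0,5,0,0,0,0,0,5,0,0,0,0,0,5,0,0,0,0,0,0,0])

```text
time: 17.25
ee_pos: [0.4606, 0.0201, 0.3162]
eef_rot: [-0.499, -0.5, -0.498, 0.502]
force: [0.0, -0.0, -2.0]
gripper_width: 0.417
```

Run:
```python
from h import *
s=st(); print(R.from_quat(s["eef_rot"]).as_matrix().round(3))
```

```text
t 17.25 p [0.4606 0.0201 0.3162] q [-0.499 -0.5   -0.498  0.502] F [ 0. -0. -2.] T [-1.5   0.01  0.01] w 0.417 j [ 0.4   0.78  0.15  1.9  -1.14  1.89  1.19]
[[ 0.003  1.    -0.004]
 [-0.001  0.004  1.   ]
 [ 1.    -0.003  0.001]]
```

jog_arm(commands=[-1.5,0,0.3,0,0,0,-2,0,0.3,0,0,0,-2,0,0.3,0,0,0,-2,0,0.3,0,0,0,-1,0,0.3,0,0,0,0,0,0,0,0,0])

```text
time: 17.85
ee_pos: [0.4605, 0.0375, 0.2323]
eef_rot: [0.498, 0.502, 0.497, -0.502]
force: [0.6, 0.0, -1.6]
gripper_width: 0.411
```

Run:
```python
from h import *
s=st(); print(R.from_quat(s["eef_rot"]).as_matrix().round(3)); snap("scene","s2")
```

```text
t 17.85 p [0.4605 0.0375 0.2323] q [ 0.498  0.502  0.497 -0.502] F [ 0.6  0.  -1.6] T [-1.41 -0.05 -0.01] w 0.411 j [ 0.39  0.93  0.13  1.89 -1.14  1.81  1.32]
[[ 0.001  1.    -0.009]
 [ 0.001  0.009  1.   ]
 [ 1.    -0.001 -0.001]]
```

View pics/s2.png

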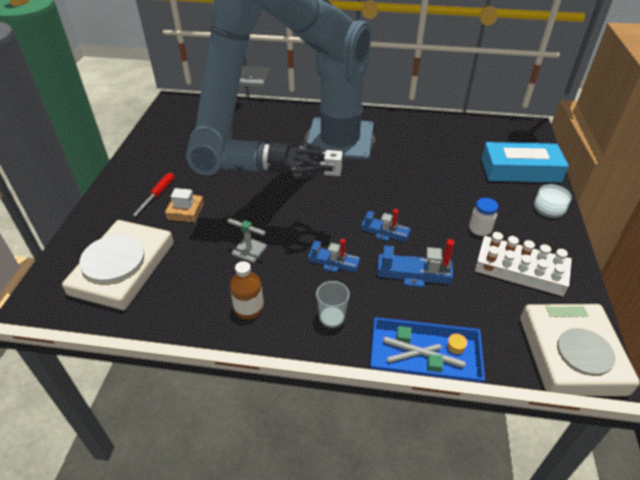

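Run:
```python
from h import *
for u,v in((207,155),(190,155),(207,172)): print(back("scene",u,v,.235).round(3))
for d in cams.regions_of("scene","vise")+cams.regions_of("scene","block_a"): print(round(d["p"],2),np.round(d["extent"]))
print(proj("scene",[[.447,-.406,.07],[.46,.0185,.2323]]).round())
```

```text
[ 0.481 -0.298  0.235]
[ 0.487 -0.342  0.235]
[ 0.551 -0.277  0.235]
0.83 [333. 256.  46.  31.]
0.79 [387. 227.  52.  35.]
0.78 [415. 264.  77.  49.]
0.26 [246. 241.  41.  42.]
0.77 [184. 201.  20.  19.]
0.68 [332. 164.  22.  27.]
0.6 [248. 242.  38.  42.]
[[183. 193.]
 [329. 161.]]
```

jog_arm(commands=[0,-0.3,1.5,0,0,0,0,-0.3,2,0,0,0,-1,-0.3,1.5,0,0,0,-1.5,0,0,0,0,0,-1.5,0,0,0,0,0,-1.5,0,0,0,0,0,-1.5,0,0,0,0,0,-1,0,0,0,0,0,0,0,0,0,0,0,0,0,0,0,0,0])

```text
time: 19.0
ee_pos: [0.4512, 0.0872, 0.1535]
eef_rot: [-0.498, -0.502, -0.498, 0.502]
force: [-0.3, -0.2, -2.3]
gripper_width: 0.407
```

Run:
```python
from h import *
s=st(); print(R.from_quat(s["eef_rot"]).as_matrix().round(3),np.round(s["joint_vel"],3))
snap("scene","s3")
for n in("block_a","reagent_bottle","gauge"):
  for d in cams.regions_of("scene",n): print(n,round(d["p"],2),np.round(d["extent"]))
print(proj("scene",[s["ee_pos"]]).round())
```

```text
t 19.0 p [0.4512 0.0872 0.1535] q [-0.498 -0.502 -0.498  0.502] F [-0.3 -0.2 -2.3] T [-1.37  0.02 -0.01] w 0.407 j [ 0.34  1.07  0.09  1.91 -1.19  1.7   1.45]
[[ 0.     1.    -0.009]
 [-0.     0.009  1.   ]
 [ 1.    -0.     0.   ]] [ 0.002 -0.015  0.001 -0.001 -0.     0.001 -0.001]
block_a 0.87 [182. 201.  22.  19.]
block_a 0.55 [351. 186.  17.  26.]
reagent_bottle 0.67 [246. 292.  28.  58.]
gauge 0.73 [415. 265.  74.  45.]
gauge 0.58 [249. 244.  32.  45.]
[[355. 186.]]
```

```bash
python3 -c "
from h import *
env.job_done(); st()"
```

```text
the job is handed in; nothing more can be done
the job is handed in; nothing more can be done
```

I handed the job in at about 19 s, with the heating block held still, its deep well opening straight up and its centre about 15 cm above the bench.

- **Jaw:** I drew the jaw of the largest vise 40 mm by its red handle. Later pictures show it still open.
- **Finding the well:** I slid the block's +y end onto the right end of the gauge rod. It went in about 24 mm with no contact force, so that end is the deep well. I did not feel the other end.
- **Holding:** In the last readings the block's well axis was vertical to within the reading. The tool was at z = 0.153 m, the joints were almost still, and the gripper was closed on the block.
- **Other things:** The spare block was found at its original place on the pad. The bottle and gauge were also found where they started. I did not check the beaker, jar or screwdriver individually after the last move.
- **Failed or doubtful checks:** The last picture could not be viewed because the 12-picture limit was reached, so I relied on the networks' results and the state readings. In that picture the gauge network's top result lay on the vise, which I took for a misreport; its second result was at the gauge's place.

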